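# Reset the press feeder's tensioner slide and check its spring

### The job

Job change on the press feeder, belt off: first take the brass slug off the scale and stand it upright in the white tray. Then squeeze the orange latch tab against the black jaw and slide the carriage one notch over to the notch with the green clip, then let go so that it locks there, and after that check the spring: push the yellow tensioner arm by its roller until the needle stands at the green marker on the scale, hold it there for a second, never running the needle into the red end, and let the arm go back to rest. Leave everything else standing around where it is.

Things in the scene. Friction and masses are not known exactly. Their poses are not given: they have to be found in the camera images.
- unit: The tensioner slide: dark steel base plate fixed on the table, 12 mm thick, covering its own x -110 to +60 mm and y -145 to +145 mm; origin at table height. A blue carriage runs on two rods along the unit's y axis. On the -x side an aluminium comb, its top 34 mm above the table, has five notches 35 mm apart at y = -70, -35, 0, 35, 70 mm, where the carriage latches.
- slug: Brass slug, an upright cylinder 32 mm across and 45 mm tall, 250 g, loose; it starts standing on the white scale plate of the tensioner (plate top 36.5 mm above the table), in the way of the arm's roller. Origin at the centre of its underside.
- tray: Low white open tray fixed on the table on one side of the base plate or the other, 110 x 110 mm outside, 22 mm high, walls and floor about 4 mm. Origin under its centre.
- carriage (a joint): Position of the blue carriage along the unit's +y axis, m; 0 = middle notch, where it starts; notches every 0.035. Free play in a notch is about 1.5 mm either way. Locked unless the tab is squeezed in; then it slides with about 3 N.
- tab (a joint): How far the orange latch tab is squeezed towards the black jaw (along the unit's +x), m: 0 = out, pawl in a notch; 0.008 = fully in. The pawl clears the comb from about 0.0055. Springs back by itself: 5 N to start, 9 N fully in. When let go between notches the pawl rests on a tooth and the tab stays in.
- grip (a point): Squeeze grip, moving with the carriage: point half way between black jaw and squeezed-in orange tab, 66 mm above the table, at unit x = -44 mm, y = carriage position; axes as the unit's. The jaw, fixed on the carriage (14 mm thick, 40 mm wide along y, top 91 mm above the table), has its outer face 18 mm to +x. Jaw and tab are 44 mm across outside, 36 mm when squeezed.
- tab_face (a point): Centre of the outer (-x) face of the orange tab, 66 mm above the table; moves with it. Tab 10 mm thick, 36 mm wide along y, 44 to 88 mm above the table. The face is 26 mm to -x of the grip point when out, 18 mm when fully in.
- green_clip: Green clip, 10 x 22 x 30 mm (top 42 mm above the table), standing on the base plate behind the comb (unit x = -105 mm) at the notch wanted next, one notch to +y or to -y of the middle. Origin under its centre; axes as the unit's. The carriage is right when the grip stands at the same unit y as the clip.
- white_clip: White clip of the same size at the notch on the other side (the last job's setting); not wanted.
- tensioner (a joint): Deflection of the yellow sprung arm, rad, 0 = at rest, to 1.2. It turns about a vertical pivot on the carriage (unit x = 20 mm, y = carriage position); at rest it points 0.6 rad clockwise (from above) of the unit's +x; deflection turns it anticlockwise, towards +y. Springs back: 0.5 N m/rad plus 0.25 N m at rest. Scale ticks every 0.1 rad; the red end begins at 1.0.
- roller (a point): Top centre of the black upright roller at the arm's end, 24 mm across, takes 3 to 9 N to push, 49 to 99 mm above the table, 85 mm from the pivot. Push it sideways. Its x axis points along the arm, outward.
- needle (a point): Tip of the arm's red needle, 118 mm from the pivot, 44 mm above the table.
- mark (a point): The same point for the green marker on the scale's rim: the needle's tip comes here when it stands at the marker. Moves with the carriage.
- marker (a joint): Deflection that the green marker shows, rad, on the same scale as the arm's (between 0.4 and 0.85); stays as set.
- oil_bottle: Yellow oil bottle with red cap, upright, 54 mm across, 155 mm tall. Bystander, loose: leave it where it stands. Origin at the centre of its underside.
- grease_can: Blue can, upright, 60 mm across, 125 mm tall. Bystander, loose: leave it where it stands. Origin at the centre of its underside.
- shim_jar: Pale jar with a steel cap and paper label, upright, 58 mm across, 85 mm tall. Bystander, loose: leave it where it stands. Origin at the centre of its underside.
- spanner: Steel spanner lying flat, 160 mm long, along its own x axis. Bystander, loose: leave it where it stands. Origin at the centre of its underside.
- bearing: Steel ring lying flat, 52 mm across, 15 mm high. Bystander, loose: leave it where it stands. Origin at the centre of its underside.
- die_block: Steel block 60 x 80 x 30 mm with a brass boss 36 mm across on top, 50 mm tall in all. Bystander, loose: leave it where it stands. Origin at the centre of its underside.
- gauge: Small dial gauge on a 50 mm square foot, 111 mm tall. Bystander, loose: leave it where it stands. Origin at the centre of its underside.
Not all that is in view belongs to the job. There is more than one size of the slug; the one meant has the size given above. Several things look just like the tray: the one meant starts farthest from the robot's base.

How it is judged:
By the outcome, as a careful person would: the job done as asked, in the order asked, and still so for the second after the job is handed in, with the robot touching nothing.
It also fails if it takes over 72 s, if anything falls off the work surface, if the arm or the gripper's body presses on something with over 40 N, if the wrist force passes 120 N, or if a joint passes its speed limit or range.

### The arm

A 6-joint arm with a two-finger parallel gripper is mounted at the origin on the work surface. World frame = base frame: x ahead of the robot, y to its left, z up, the work surface at z = 0. Lengths are in m, angles in rad, forces in N, time in s.
With the tool pointing down it reaches from about 0.25 to 0.775 m from the base axis. Payload 4 kg.
Tool frame: the origin (TCP) lies at the very end of the fingers, on their centre line; the grasp point (between the pads) lies tcp_to_grasp behind it (tcp_to_grasp is the distance from the TCP to the grasp point, in m); z points along the fingers, y is the direction in which the jaws open and shut (so a half turn about z gives the same grasp; the last joint's range is limited). The gripper opens to 94 mm and grips with 3 to 60 N. Pads are 16 mm wide; open, the fingers measure 119 mm over their backs; the gripper's body (75 mm by 177 mm) begins 78 mm behind the grasp point.
Start: joints at [-1.452, 0.087, 1.371, -0, 1.684, -0.103], TCP at [0.121, -0.537, 0.183] pointing down, gripper open.
Joint ranges: [-3.1, 3.1], [-0.76, 2.03], [0.27, 2.55], [-1.08, 4.22], [0.17, 2.65], [-2.57, 2.57]. Speed limits (rad/s): [2.79, 2.79, 3.14, 3.14, 3.14, 3.14].

### API

Orientations are given as [roll, pitch, yaw] about the fixed x, y, z axes, in that order (R = Rz(yaw) Ry(pitch) Rx(roll)).
In Python, from bench import * gives the robot as it stands.
- The arm moves only by the tool play_rows, never from a script. Its argument "rows" is a list of rows, each a list of 3 entries, a list of its own where there are three numbers: the finger opening in cm, from 0 to 9.4, then the shift along the world's x, y, z in cm, then the turn, a rotation vector about the world's x, y, z in rad. A call has 1 to 8 rows; each row is the pose to reach, as a shift and turn from the pose commanded when the call began; what a row does not reach only later rows make up. A row lasts 1/12 s, in which the tool goes at most 41.7 mm and 7.16 degrees, less where a joint would pass 70% of its speed; a pose out of reach is approached as far as the arm can. A call with a gripper value outside its range is refused whole. The fingers move at their own pace and stop on an object; the grip force is fixed at half the most. Time passes only in rows, so rows that repeat a pose let the fingers close. It gives the time, the measured TCP pose, the force and the opening at its end, in the units of the state.
- get_obs(): the state, without advancing time (a new reading comes with each control period).
- snapshot(name): name is "side" or "top" or "wrist"; returns a dict with "pixels" (400x640x3 uint8, red, green, blue), "fx", "fy", "cx", "cy" (pixels), "dist_coeffs" ([k1, k2, p1, p2, k3] as OpenCV has them; the pictures are not rectified), "rvec" (rotation vector, rad) and "tvec" (3), from world to camera coordinates, as OpenCV has them. Camera axes: x right, y down, z forward; pixel columns grow to the right and rows downward; lengths in m; the calibration is good to about 2 mm. A picture is of the moment at which its call begins. There is no depth.
- close_job(): hands the job in, once; it reports no verdict.
Trained networks look in the newest picture that a camera, given by its name, has taken for a name from the list of things; names that differ only in an ending like _2 or _b are one class to them, and where a whole thing is asked for, a point or a joint stands for the part that bears it (a point fixed in the world has none). Each returns a list of dicts, best first, with "confidence" (0 to 1); they miss things now and then, are a little off and sometimes report something else, mostly with a low value. They report only what shows in the picture. A call takes as long as a camera call. They do not tell look-alikes from the thing itself.
- silhouettes(camera, label): "mask" (400x640 bool, what is visible of it) and "point" ([row, column] in pixels, amid what is visible of it).
The state is a dict: "time": time; "joint_positions": joint angles; "qvel": joint speeds; "joint_torque": joint torques, N m; "tool_pos": TCP position; "ee_rot": TCP orientation; "wrist_force": force on the tool from outside, world axes, zero at the start; "wrist_torque": the same for the moment, N m; "width": finger opening in m.
Only numpy, scipy, OpenCV 4.12 (cv2) and the standard library are available. Lean on these libraries where they do the work, as an engineer would, in place of code of your own. Each camera call takes 0.05 s, during which the arm holds its last target. There are 200 camera calls.

## Working session

There is one attempt and no reset: what is moved stays moved. The work goes in short steps, Python scripts to look and compute and a tool call to move; the robot and the scene stay as the last step left them, time stands still between calls to the robot, and variables do not carry over. Pictures are saved under pics/ and viewed, about 8 in all and at most 12, crops included, and the job is handed in when it is done.

Besides the shell and the picture viewer there is one more tool, called after "Request:" by a JSON object that holds its "api" and its "payload". play_rows: Moves the arm, as the interface text tells. Its arguments: {"type":"object","properties":{"rows":{"type":"array"}},"required":["rows"]}

```bash
mkdir -p pics; ls; python3 - <<'E'
from bench import *
import cv2,numpy as np
for n in("side","top","wrist"):
    s=snapshot(n); cv2.imwrite(f"pics/{n}0.png",s["pixels"][:,:,::-1])
    R=cv2.Rodrigues(np.array(s["rvec"]))[0]; print(n,s["fx"],-R.T@np.array(s["tvec"]).ravel(),R[2],s["dist_coeffs"])
a=cv2.imread("pics/side0.png");b=cv2.imread("pics/top0.png")
cv2.imwrite("pics/both.png",np.vstack([a,b])[:, :])
print(get_obs())
E
```

```text
pics
side 400.50991481016274 [0.40167951 0.76629186 0.72971395] [ 0.15658249 -0.75088768 -0.64159927] [-0.0381578  0.         0.         0.         0.       ]
top 433.3768428474399 [0.4328022  0.04498155 1.18109942] [ 0.07916489  0.01334544 -0.9967722 ] [-0.07709146  0.          0.          0.          0.        ]
wrist 338.29065997402074 [ 0.18913413 -0.52110635  0.38390764] [-0.23654661 -0.05111411 -0.97027473] [-0.05064454  0.          0.          0.          0.        ]
{'time': 0.15, 'joint_positions': array([-1.45211070e+00,  8.78011080e-02,  1.37187110e+00, -3.32837987e-05,
        1.68362799e+00, -1.03094146e-01]), 'qvel': array([ 0.00040337, -0.00270707, -0.00543469, -0.00018057, -0.00021132,
        0.00134629]), 'joint_torque': array([ 2.56375952e-04, -3.40645623e+01, -3.02793396e+01,  7.17496639e-02,
        3.05362197e-02, -1.11534503e-04]), 'tool_pos': array([ 0.12091333, -0.53607426,  0.18248269]), 'ee_rot': array([-3.13989077e+00, -1.42823118e-04,  2.21775932e-01]), 'wrist_force': array([-0.16868724, -0.7016216 , -0.64924667]), 'wrist_torque': array([-0.03482149,  0.03983195, -0.03383553]), 'width': 0.09399904606733044}
```

View pics/top0.png

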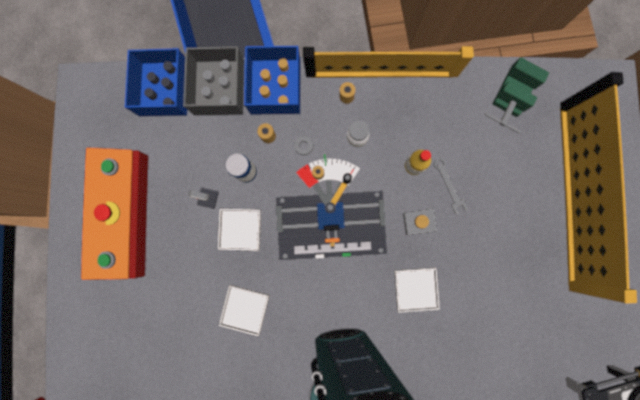

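View pics/side0.png

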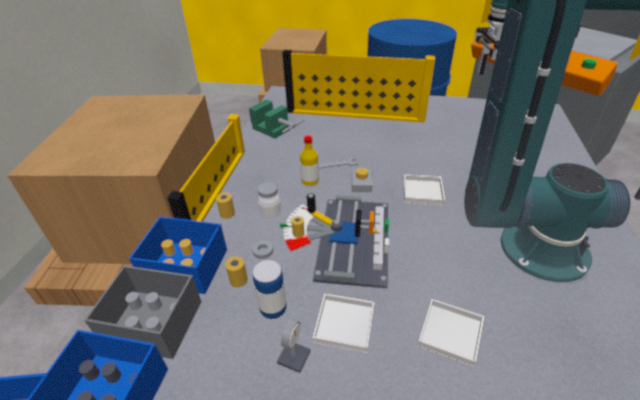

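```bash
cat > h.py <<'E'
from bench import *
import cv2,numpy as np
from scipy.optimize import least_squares
def cam(n):
    s=snapshot(n); s["K"]=np.array([[s["fx"],0,s["cx"]],[0,s["fy"],s["cy"]],[0,0,1.]]); s["D"]=np.array(s["dist_coeffs"],float)
    s["R"]=cv2.Rodrigues(np.array(s["rvec"],float))[0]; s["t"]=np.array(s["tvec"],float).ravel(); return s
def proj(s,P): return cv2.projectPoints(np.atleast_2d(np.array(P,float)),np.array(s["rvec"],float),s["t"],s["K"],s["D"])[0].reshape(-1,2)
def onz(s,uv,z):
    n=cv2.undistortPoints(np.array(uv,float).reshape(-1,1,2),s["K"],s["D"]).reshape(-1,2)
    d=np.c_[n,np.ones(len(n))]@s["R"]; c=-s["R"].T@s["t"]
    return c+d*((z-c[2])/d[:,2])[:,None]
def cyl(s,mask,r,h,x0,z0=0):
    """fit cylinder xy by matching projected hull to mask's bounding box"""
    a=np.linspace(0,2*np.pi,40); v,u=np.nonzero(mask); b=np.array([u.min()-.0,u.max()+1.,v.min(),v.max()+1.])-.5
    def f(p):
        q=proj(s,np.vstack([np.c_[p[0]+r*np.cos(a),p[1]+r*np.sin(a),0*a+z] for z in(z0,z0+h)]))
        return np.array([q[:,0].min(),q[:,0].max(),q[:,1].min(),q[:,1].max()])-b
    o=least_squares(f,x0,x_scale=.01); return o.x,np.abs(o.fun).max()
E
python3 - <<'E'
from h import *
z={"slug":.06,"tray":.01,"green_clip":.042,"white_clip":.042,"roller":.08,"needle":.044,"tab":.066,"tab_face":.066,"unit":.012,"carriage":.05,"mark":.04,"oil_bottle":.1,"grease_can":.1,"shim_jar":.06,"spanner":.005,"bearing":.01,"die_block":.03,"gauge":.05}
for c in("top","side"):
    s=cam(c)
    for l in z:
        for d in silhouettes(c,l):
            if d["confidence"]<.3: continue
            r,q=d["point"]; v,u=np.nonzero(d["mask"]); print(c,l,round(d["confidence"],2),[int(q),int(r)],(u.min(),u.max(),v.min(),v.max()),onz(s,[u.mean(),v.mean()],z[l])[0,:2].round(3))
    cv2.imwrite(f"pics/{c}1.png",cv2.resize(s["pixels"][145:270,260:400,::-1] if c=="top" else s["pixels"][170:300,255:405,::-1],None,fx=5,fy=4.6,interpolation=2)) if 0 else None
    p=s["pixels"][145:265,265:400] if c=="top" else s["pixels"][180:290,275:405]
    cv2.imwrite(f"pics/{c}1.png",cv2.resize(p[:,:,::-1],None,fx=5,fy=5,interpolation=2))
E
```

```text
top slug 0.72 [319, 170] (np.int64(312), np.int64(324), np.int64(165), np.int64(180)) [0.604 0.078]
top slug 0.63 [265, 134] (np.int64(258), np.int64(275), np.int64(124), np.int64(142)) [0.71  0.215]
top slug 0.51 [345, 93] (np.int64(340), np.int64(354), np.int64(83), np.int64(103)) [0.817 0.001]
top tray 0.75 [245, 307] (np.int64(220), np.int64(269), np.int64(286), np.int64(335)) [0.241 0.28 ]
top tray 0.67 [412, 290] (np.int64(393), np.int64(440), np.int64(268), np.int64(311)) [ 0.294 -0.182]
top tray 0.6 [238, 230] (np.int64(218), np.int64(260), np.int64(208), np.int64(250)) [0.458 0.295]
top roller 0.67 [337, 190] (np.int64(326), np.int64(350), np.int64(173), np.int64(211)) [0.552 0.024]
top needle 0.54 [340, 189] (np.int64(325), np.int64(351), np.int64(173), np.int64(212)) [0.555 0.023]
top tab 0.66 [330, 240] (np.int64(326), np.int64(337), np.int64(238), np.int64(244)) [0.426 0.044]
top tab 0.33 [329, 183] (np.int64(297), np.int64(359), np.int64(155), np.int64(245)) [0.552 0.047]
top tab_face 0.6 [331, 239] (np.int64(325), np.int64(339), np.int64(238), np.int64(245)) [0.427 0.0
[... 3257 characters left out ...]
p.int64(253), np.int64(286), np.int64(260), np.int64(318)) [0.606 0.305]
side shim_jar 0.72 [267, 200] (np.int64(259), np.int64(280), np.int64(183), np.int64(217)) [ 0.702 -0.003]
side bearing 0.84 [261, 247] (np.int64(253), np.int64(272), np.int64(240), np.int64(257)) [0.688 0.124]
side die_block 0.74 [360, 181] (np.int64(352), np.int64(372), np.int64(168), np.int64(191)) [ 0.474 -0.168]
side die_block 0.49 [343, 239] (np.int64(280), np.int64(387), np.int64(193), np.int64(287)) [0.488 0.08 ]
side gauge 0.89 [291, 348] (np.int64(277), np.int64(310), np.int64(319), np.int64(371)) [0.541 0.392]
side gauge 0.5 [345, 324] (np.int64(313), np.int64(373), np.int64(294), np.int64(352)) [0.455 0.324]
```

View pics/top1.png

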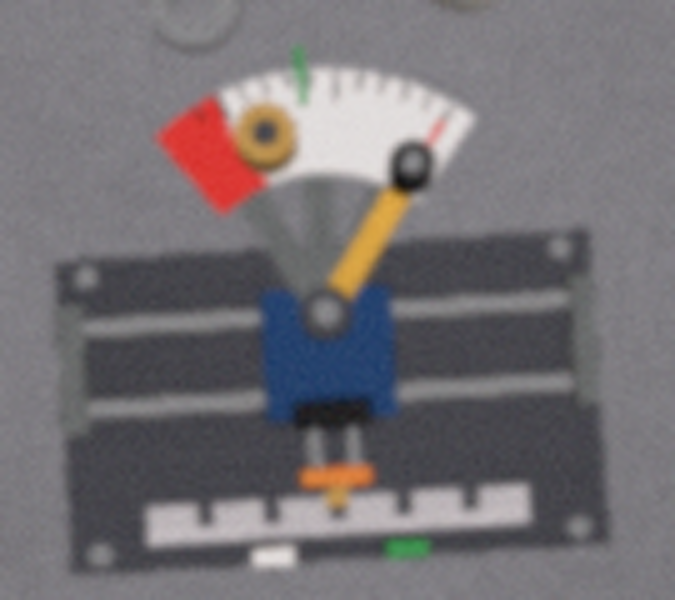

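```bash
python3 - <<'E'
from h import *
s=cam("top"); o=lambda P:(np.array(P,float)+.5)/5-.5+[265,145]
L=np.array([[.06,.145,.012],[.06,-.145,.012],[-.11,-.145,.012],[-.11,.145,.012]])
I=o([[57,263],[587,231],[607,541],[73,571]])
def W(p,L): c,q=np.cos(p[2]),np.sin(p[2]); L=np.atleast_2d(L); return np.c_[p[0]+c*L[:,0]-q*L[:,1],p[1]+q*L[:,0]+c*L[:,1],L[:,2]]
r=least_squares(lambda p:(proj(s,W(p,L))-I).ravel(),[.5,.05,0],x_scale=.01); p=r.x
print("unit",p.round(4),r.fun.round(2))
def U(w): c,q=np.cos(p[2]),np.sin(p[2]); d=w[:,:2]-p[:2]; return np.c_[d@[c,q],d@[-q,c]]
print("clips w,g",U(onz(s,o([[274,556],[407,547]]),.04)).round(4))
print("tab",U(onz(s,o([[338,474]]),.088)), "jaw",U(onz(s,o([[336,412]]),.091)),"roller",U(onz(s,o([[411,160]]),.099)))
m=U(onz(s,o([[299,47],[304,102],[438,128]]),.042))-[.02,0]
print("marks",np.hypot(*m.T),np.arctan2(m[:,1],m[:,0])+.6)
for d in silhouettes("top","slug"):
  if d["confidence"]>.3: print("slug", [cyl(s,d["mask"],.016,.045,[.6,.08],z) for z in (0.0365,0)])
s2=cam("side")
for d in silhouettes("side","slug"):
  if d["confidence"]>.3: print("slug", [cyl(s2,d["mask"],.016,.045,[.6,.08],z) for z in (0.0365,0)])
g=W(p,[[-.044,0,.066],[-.044,-.035,.066],[.105*0+.02,0,.04]]);print("grip",g.round(4))
def R(th,y): return W(p,[[.02+.085*np.cos(th-.6),y+.085*np.sin(th-.6),.099]])
for th in(0,.5,1): print(th,R(th,-.035))
for n,l in((s,"top"),(s2,"side")):
  for d in silhouettes(l,"tray"):
    v,u=np.nonzero(d["mask"]); c=cv2.minAreaRect(np.c_[u,v].astype(np.float32)); print(l,onz(n,[c[0]],.011),onz(n,cv2.boxPoints(c),.015)[:,:2].round(3).tolist())
E
```

```text
unit [0.4936 0.0471 0.0534] [-0.37 -0.61  0.29 -0.48  0.53  0.42 -0.45  0.63]
clips w,g [[-0.1053  0.0345]
 [-0.1046 -0.0354]]
tab [[-0.06427602 -0.00142434]] jaw [[-0.03318075 -0.00223659]] roller [[ 0.09091231 -0.04734545]]
marks [0.14318792 0.1134167  0.11538258] [ 0.64100911  0.64337611 -0.00114128]
slug [(array([0.70870375, 0.21412793]), np.float64(2.0707021393853893)), (array([0.71771064, 0.21966168]), np.float64(2.3238382037663996))]
slug [(array([0.81982119, 0.00217864]), np.float64(1.9126642044027022)), (array([8.32444317e-01, 7.56028161e-04]), np.float64(2.1865782241684713))]
slug [(array([0.60343002, 0.078051  ]), np.float64(0.3566221964610463)), (array([0.60901409, 0.07915711]), np.float64(0.33370687390402054))]
slug [(array([0.60532668, 0.07837446]), np.float64(1.256615849180804)), (array([0.6164298 , 0.04102834]), np.float64(0.7291264027636544))]
slug [(array([0.7046132, 0.2421258]), np.float64(3.2308634301951997)), (array([0.72113232, 0.21365349]), np.float64(3.890162335473974))]
slug [(array([0.81065878, 0.03402731]), np.float64(2.076598587294427)), (array([ 0.8329304
[... 408 characters left out ...]
.712, 0.143], [0.712, 0.096], [0.662, 0.096], [0.662, 0.142]]
top [[0.45655636 0.29456428 0.011     ]] [[0.404, 0.352], [0.513, 0.35], [0.509, 0.235], [0.401, 0.238]]
top [[0.24107451 0.28110344 0.011     ]] [[0.201, 0.351], [0.312, 0.32], [0.283, 0.21], [0.171, 0.241]]
side [[0.45996141 0.29834103 0.011     ]] [[0.514, 0.359], [0.52, 0.233], [0.401, 0.237], [0.406, 0.36]]
side [[ 0.39134649 -0.01228384  0.011     ]] [[0.399, -0.032], [0.386, -0.034], [0.384, 0.015], [0.396, 0.017]]
side [[0.51533373 0.065653   0.011     ]] [[0.618, 0.22], [0.69, -0.095], [0.386, -0.117], [0.38, 0.197]]
side [[0.24040724 0.28457063 0.011     ]] [[0.315, 0.333], [0.281, 0.208], [0.163, 0.238], [0.207, 0.356]]
```

View pics/side1.png

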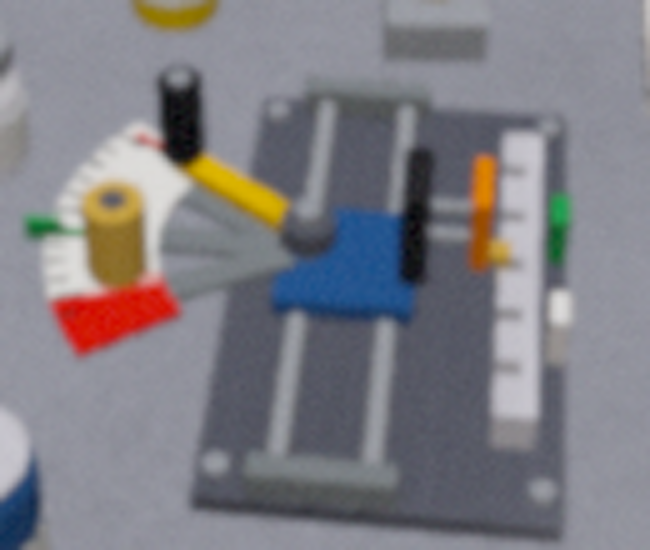

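Request:
{"api": "play_rows", "payload": {"rows": [[6,[19,24,0],[0,0,0]],[6,[19,24,0],[0,0,0]],[6,[19,24,0],[0,0,0]],[6,[19,24,0],[0,0,0]],[6,[19,24,0],[0,0,0]],[6,[19,24,0],[0,0,0]],[6,[19,24,0],[0,0,0]],[6,[19,24,0],[0,0,0]]]}}

```text
time: 3.02
tool_pos: [0.3134, -0.2927, 0.1839]
ee_rot: [-3.141, -0.002, 0.227]
wrist_force: [0.6, -0.8, 0.3]
width: 0.0599
```

Request:
{"api": "play_rows", "payload": {"rows": [[6,[19,24,0],[0,0,0]],[6,[19,24,0],[0,0,0]],[6,[19,24,0],[0,0,0]],[6,[19,24,0],[0,0,0]],[6,[19,24,0],[0,0,0]],[6,[19,24,0],[0,0,0]],[6,[19,24,0],[0,0,0]],[6,[19,24,0],[0,0,0]]]}}

```text
time: 3.68
tool_pos: [0.5032, -0.0522, 0.1832]
ee_rot: [-3.14, -0.001, 0.227]
wrist_force: [0.2, -0.2, 0.5]
width: 0.0601
```

Request:
{"api": "play_rows", "payload": {"rows": [[6,[10.3,13.4,0],[0,0,0]],[6,[10.3,13.4,0],[0,0,0]],[6,[10.3,13.4,0],[0,0,0]],[6,[10.3,13.4,0],[0,0,0]],[6,[10.3,13.4,0],[0,0,0]],[6,[10.3,13.4,0],[0,0,0]],[6,[10.3,13.4,0],[0,0,0]]]}}

```text
time: 4.27
tool_pos: [0.6036, 0.0771, 0.1831]
ee_rot: [3.141, 0.001, 0.222]
wrist_force: [-0.9, 0.3, -0.2]
width: 0.0596
```

```bash
python3 - <<'E'
from h import *
import bench
print(getattr(bench,"tcp_to_grasp",None))
s=cam("wrist"); o=get_obs(); print(o["time"],o["tool_pos"],o["ee_rot"],o["width"],o["joint_positions"].round(2))
for d in silhouettes("wrist","slug")[:3]:
  v,u=np.nonzero(d["mask"]);print(d["confidence"],d["point"],(u.min(),u.max(),v.min(),v.max()),cyl(s,d["mask"],.016,.045,[.6,.08],.0365))
cv2.imwrite("pics/w1.png",s["pixels"][:,:,::-1])
E
```

```text
0.0188
4.3167 [0.60348847 0.07647397 0.18355465] [3.14089454e+00 4.45016637e-04 2.20982538e-01] 0.06004090665088738 [ 0.03  0.22  1.22 -0.    1.7   1.38]
0.98 [40.9, 198.4] (np.int64(168), np.int64(230), np.int64(12), np.int64(67)) (array([0.715244  , 0.21007046]), np.float64(5.863150041359148))
0.77 [190.0, 313.8] (np.int64(300), np.int64(333), np.int64(170), np.int64(209)) (array([0.60579049, 0.0783714 ]), np.float64(0.6935623913438178))
0.77 [2.3, 434.6] (np.int64(422), np.int64(452), np.int64(0), np.int64(8)) (array([0.78787109, 0.01201803]), np.float64(24.913624253384683))
```

View pics/w1.png

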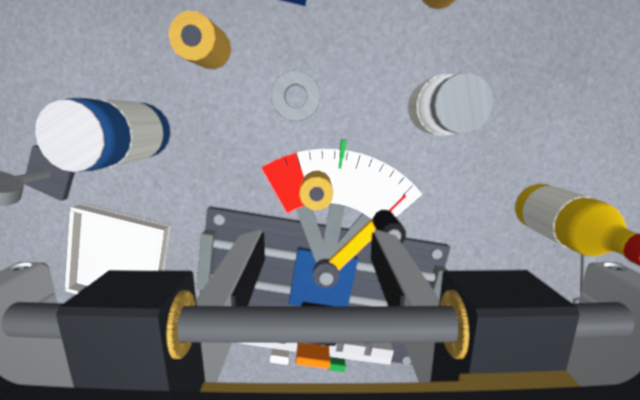

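Request:
{"api": "play_rows", "payload": {"rows": [[6,[0.2,0.2,-4],[0,0,0]],[6,[0.2,0.2,-8],[0,0,0]],[6,[0.2,0.2,-11],[0,0,0]],[6,[0.2,0.2,-13],[0,0,0]],[6,[0.2,0.2,-13.8],[0,0,0]],[6,[0.2,0.2,-13.8],[0,0,0]],[6,[0.2,0.2,-13.8],[0,0,0]]]}}

```text
time: 4.95
tool_pos: [0.6065, 0.0785, 0.0469]
ee_rot: [3.141, -0.002, 0.22]
wrist_force: [0.4, -0.2, 0.7]
width: 0.0596
```

Request:
{"api": "play_rows", "payload": {"rows": [[2,[0,0,0],[0,0,0]],[2,[0,0,0],[0,0,0]],[2,[0,0,0],[0,0,0]],[2,[0,0,0],[0,0,0]],[2,[0,0,0],[0,0,0]],[2,[0,0,0],[0,0,0]],[2,[0,0,0],[0,0,0]],[2,[0,0,0],[0,0,0]]]}}

```text
time: 5.62
tool_pos: [0.6066, 0.0793, 0.0463]
ee_rot: [3.141, -0.001, 0.222]
wrist_force: [-0.7, -1.0, 3.6]
width: 0.0315
```

Request:
{"api": "play_rows", "payload": {"rows": [[2,[0,0,2],[0,0,0]],[2,[0,0,5],[0,0,0]],[2,[0,0,9],[0,0,0]],[2,[0,0,12],[0,0,0]],[2,[-2,2.5,12],[0,0,0]],[2,[-4,5.2,12],[0,0,0]],[2,[-6,8,12],[0,0,0]],[2,[-8,10.4,12],[0,0,0]]]}}

```text
time: 6.28
tool_pos: [0.5242, 0.1848, 0.1639]
ee_rot: [-3.141, 0.003, 0.222]
wrist_force: [0.5, 0.1, -2.5]
width: 0.0311
```

Request:
{"api": "play_rows", "payload": {"rows": [[2,[-2,2.6,0],[0,0,0]],[2,[-4,5.2,0],[0,0,0]],[2,[-6,8,0],[0,0,0]],[2,[-7.9,10.4,0],[0,0,0]],[2,[-7.9,10.4,0],[0,0,0]],[2,[-7.9,10.4,-4],[0,0,0]],[2,[-7.9,10.4,-8],[0,0,0]],[2,[-7.9,10.4,-10],[0,0,0]]]}}

```text
time: 6.95
tool_pos: [0.4435, 0.2858, 0.0595]
ee_rot: [3.139, 0.009, 0.222]
wrist_force: [-0.7, 0.3, -3.1]
width: 0.0315
```

Request:
{"api": "play_rows", "payload": {"rows": [[2,[0,0,-1.5],[0,0,0]],[2,[0,0,-3],[0,0,0]],[2,[0,0,-4],[0,0,0]],[2,[0,0,-4.5],[0,0,0]],[2,[0,0,-4.8],[0,0,0]],[2,[0,0,-4.8],[0,0,0]]]}}

```text
time: 7.45
tool_pos: [0.4469, 0.2872, 0.017]
ee_rot: [3.141, 0.001, 0.222]
wrist_force: [0.6, -0.3, -2.8]
width: 0.0309
```

Request:
{"api": "play_rows", "payload": {"rows": [[2,[0,0,-0.2],[0,0,0]],[2,[0,0,-0.2],[0,0,0]],[2,[0,0,-0.3],[0,0,0]],[2,[0,0,-0.3],[0,0,0]],[2,[0,0,-0.3],[0,0,0]]]}}

```text
time: 7.87
tool_pos: [0.4472, 0.2876, 0.0148]
ee_rot: [-3.142, -0.001, 0.222]
wrist_force: [-0.3, 0.3, -1.7]
width: 0.031
```

Request:
{"api": "play_rows", "payload": {"rows": [[4,[0,0,0],[0,0,0]],[5,[0,0,0],[0,0,0]],[5.5,[0,0,0],[0,0,0]],[5.5,[0,0,0],[0,0,0]],[5.5,[0,0,1],[0,0,0]],[5.5,[0,0,3],[0,0,0]],[5.5,[0,0,6],[0,0,0]],[5.5,[0,0,10],[0,0,0]]]}}

```text
time: 8.53
tool_pos: [0.445, 0.2865, 0.1132]
ee_rot: [3.14, 0.006, 0.222]
wrist_force: [1.3, 1.2, 0.2]
width: 0.0551
```

Request:
{"api": "play_rows", "payload": {"rows": [[5.5,[0,0,5.5],[0,0,0.12]],[7,[0,-3,5.5],[0,0,0.24]],[9.4,[0,-6,5.5],[0,0,0.36]],[9.4,[0,-9,5.5],[0,0,0.48]],[9.4,[0,-12,5.5],[0,0,0.6]],[9.4,[0,-15,5.5],[0,0,0.7]],[9.4,[0,-15,5.5],[0,0,0.7]]]}}

```text
time: 9.12
tool_pos: [0.4472, 0.1334, 0.1707]
ee_rot: [3.139, 0.001, 0.92]
wrist_force: [-0.2, 0.9, 0.7]
width: 0.0915
```

Request:
{"api": "play_rows", "payload": {"rows": [[9.4,[0,-3,0],[0,0,0.12]],[9.4,[0,-6,0],[0,0,0.24]],[9.4,[0,-9,0],[0,0,0.36]],[9.4,[0,-9.3,0],[0,0,0.48]],[9.4,[0,-9.3,0],[0,0,0.6]],[9.4,[0,-9.3,0],[0,0,0.7]],[9.4,[0,-9.3,0],[0,0,0.702]],[9.4,[0,-9.3,0],[0,0,0.702]]]}}

```text
time: 9.78
tool_pos: [0.4472, 0.0448, 0.17]
ee_rot: [3.141, -0.0, 1.621]
wrist_force: [0.4, -0.2, -0.3]
width: 0.0942
```

```bash
python3 - <<'E'
from h import *
o=get_obs(); print(o["time"],o["tool_pos"],o["ee_rot"],o["width"],o["joint_positions"].round(2))
s2=cam("side")
for d in silhouettes("side","slug"):
    v,u=np.nonzero(d["mask"]);print(d["confidence"],d["point"],(u.min(),u.max(),v.min(),v.max()),cyl(s2,d["mask"],.016,.045,[.45,.28],.004))
s=cam("wrist")
for d in silhouettes("wrist","tab_face")[:2]:
  v,u=np.nonzero(d["mask"]);print(d["confidence"],d["point"],(u.min(),u.max(),v.min(),v.max()),onz(s,[d["point"][::-1]],.066))
cv2.imwrite("pics/ws.png",np.vstack([s["pixels"],s2["pixels"][180:380]])[:,:,::-1])
E
```

```text
9.7833 [0.44721755 0.0448455  0.17003506] [ 3.14054125e+00 -1.76124814e-04  1.62092128e+00] 0.09416275574077158 [-0.03 -0.14  1.62  0.    1.66 -0.08]
0.74 [349.6, 291.8] (np.int64(277), np.int64(310), np.int64(320), np.int64(371)) (array([0.54528249, 0.37601364]), np.float64(12.685207240753414))
0.62 [317.4, 346.7] (np.int64(342), np.int64(358), np.int64(303), np.int64(327)) (array([0.44794292, 0.28822776]), np.float64(0.5613332452055033))
0.62 [208.1, 224.3] (np.int64(217), np.int64(234), np.int64(193), np.int64(218)) (array([8.28317177e-01, 4.05238050e-04]), np.float64(3.0669735826514))
0.56 [270.2, 236.0] (np.int64(225), np.int64(247), np.int64(256), np.int64(286)) (array([0.71932205, 0.21677413]), np.float64(3.821378955257046))
0.58 [195.0, 298.0] (np.int64(284), np.int64(306), np.int64(174), np.int64(221)) [[0.429029   0.04445223 0.066     ]]
```

View pics/ws.png

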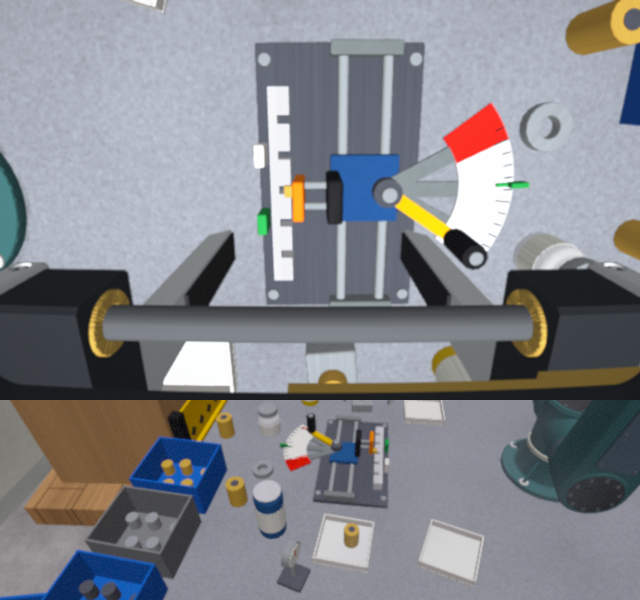

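Request:
{"api": "play_rows", "payload": {"rows": [[6.2,[0.2,0,-2],[0,0,0.003]],[6.2,[0.2,0,-4],[0,0,0.003]],[6.2,[0.2,0,-5],[0,0,0.003]],[6.2,[0.2,0,-5],[0,0,0.003]],[6.2,[0.2,0,-7],[0,0,0.003]],[6.2,[0.2,0,-9],[0,0,0.003]],[6.2,[0.2,0,-10],[0,0,0.003]],[6.2,[0.2,0,-10],[0,0,0.003]]]}}

```text
time: 10.65
tool_pos: [0.4474, 0.0445, 0.0676]
ee_rot: [-3.137, -0.0, 1.627]
wrist_force: [0.6, -1.1, -0.5]
width: 0.0621
```

Request:
{"api": "play_rows", "payload": {"rows": [[6.2,[0,0,-0.8],[0,0,0]],[6.2,[0,0,-1.6],[0,0,0]],[6.2,[0,0,-1.9],[0,0,0]],[6.2,[0,0,-1.9],[0,0,0]],[6.2,[0,0,-1.9],[0,0,0]]]}}

```text
time: 11.07
tool_pos: [0.4492, 0.0444, 0.0506]
ee_rot: [3.141, 0.0, 1.627]
wrist_force: [0.3, -0.3, 0.7]
width: 0.062
```

Request:
{"api": "play_rows", "payload": {"rows": [[4.6,[0,0,0],[0,0,0]],[4.2,[0,0,0],[0,0,0]],[3.8,[0,0,0],[0,0,0]],[3.2,[0,0,0],[0,0,0]],[3.2,[0,0,0],[0,0,0]],[3.2,[0,0,0],[0,0,0]],[3.2,[0,0,0],[0,0,0]],[3.2,[0,0,0],[0,0,0]]]}}

```text
time: 11.73
tool_pos: [0.4513, 0.0445, 0.0507]
ee_rot: [3.137, -0.0, 1.627]
wrist_force: [6.9, 1.0, -2.5]
width: 0.0358
```

Request:
{"api": "play_rows", "payload": {"rows": [[3.2,[0.2,0,0],[0,0,0]],[3.2,[0.2,-0.5,0],[0,0,0]],[3.2,[0.3,-1.2,0],[0,0,0]],[3.2,[0.3,-2,0],[0,0,0]],[3.2,[0.4,-2.8,0],[0,0,0]],[3.2,[0.4,-3.3,0],[0,0,0]],[3.2,[0.4,-3.5,0],[0,0,0]],[3.2,[0.4,-3.5,0],[0,0,0]]]}}

```text
time: 12.4
tool_pos: [0.4533, 0.0079, 0.0508]
ee_rot: [3.141, 0.002, 1.625]
wrist_force: [0.1, 1.6, 3.6]
width: 0.0355
```

Request:
{"api": "play_rows", "payload": {"rows": [[3.2,[0,0,0],[0,0,0]],[3.2,[0,0,0],[0,0,0]]]}}

```text
time: 12.57
tool_pos: [0.4533, 0.008, 0.0508]
ee_rot: [3.141, 0.003, 1.626]
wrist_force: [-0.5, -2.8, 4.9]
width: 0.0355
```

```bash
python3 - <<'E'
from h import *
s2=cam("side");s=cam("top")
a=cv2.resize(s["pixels"][145:265,265:400],None,fx=3,fy=3,interpolation=2);b=cv2.resize(s2["pixels"][180:290,275:405],None,fx=5,fy=5,interpolation=2)
c=np.zeros((550,800,3),np.uint8);c[:360,:405][:]=a;c=np.zeros((550,1060,3),np.uint8);c[:360,:405]=a;c[:,410:]=b
cv2.imwrite("pics/sl.png",cv2.resize(c[:,:,::-1],(800,415),interpolation=3))
print(get_obs())
E
```

```text
{'time': 12.6667, 'joint_positions': array([-0.10479804, -0.06358388,  1.79058002, -0.00199302,  1.41367038,
       -0.16027111]), 'qvel': array([ 0.00373249, -0.00042085, -0.00091263,  0.00838937, -0.00048301,
       -0.00081089]), 'joint_torque': array([ 1.12706400e+00, -2.39313573e+01, -2.63502288e+01,  9.21941008e-01,
       -3.65195805e-01, -2.10007344e-02]), 'tool_pos': array([0.45324106, 0.00850104, 0.05073293]), 'ee_rot': array([3.14099287e+00, 2.09127442e-03, 1.62657972e+00]), 'wrist_force': array([ 0.73056993, -3.38190671,  5.7219274 ]), 'wrist_torque': array([-0.46791267,  0.37673758, -0.07117046]), 'width': 0.03527356079070411}
```

View pics/sl.png

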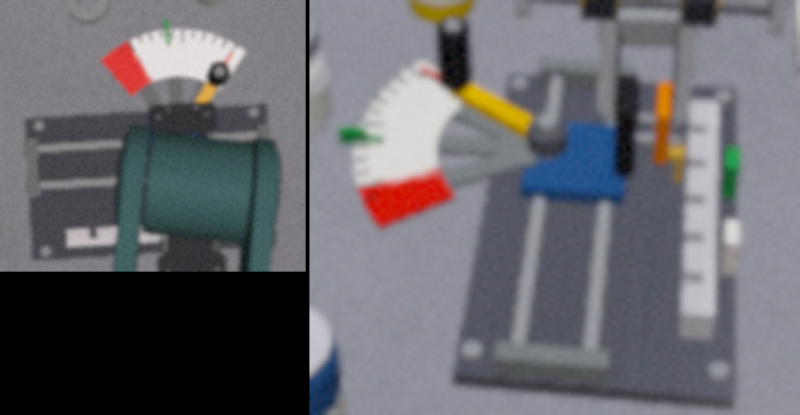

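Request:
{"api": "play_rows", "payload": {"rows": [[3.2,[0,0.1,0],[0,0,0]],[3.2,[0,0.1,0],[0,0,0]],[3.2,[0,0.1,0],[0,0,0]],[4,[0,0.1,0],[0,0,0]],[4.4,[0,0.1,0],[0,0,0]],[5.2,[0,0.1,0],[0,0,0]],[6.2,[-0.2,0.1,0],[0,0,0]],[6.2,[-0.3,0.1,0],[0,0,0]]]}}

```text
time: 13.33
tool_pos: [0.4495, 0.011, 0.0496]
ee_rot: [-3.141, -0.001, 1.627]
wrist_force: [0.4, 0.4, -0.2]
width: 0.06
```

Request:
{"api": "play_rows", "payload": {"rows": [[6.2,[0,0,2],[0,0,0]],[6.2,[0,0,5],[0,0,0]],[6.2,[0,0,9],[0,0,0]],[6.2,[0,0,12],[0,0,0]],[6.2,[0,0,12],[0,0,0]]]}}

```text
time: 13.75
tool_pos: [0.4541, 0.0104, 0.1777]
ee_rot: [3.128, 0.002, 1.627]
wrist_force: [-0.2, -0.3, 1.3]
width: 0.062
```

```bash
python3 - <<'E'
from h import *
s=cam("wrist");print(get_obs()["tool_pos"])
for d in silhouettes("wrist","tab_face")[:2]:
  v,u=np.nonzero(d["mask"]);print(d["confidence"],d["point"],(u.min(),u.max(),v.min(),v.max()),onz(s,[d["point"][::-1]],.066))
cv2.imwrite("pics/w3.png",cv2.resize(s["pixels"][20:280,230:540,::-1],None,fx=2.3,fy=2.3,interpolation=2))
E
```

```text
[0.45259487 0.01053178 0.17428237]
0.87 [193.1, 290.6] (np.int64(277), np.int64(298), np.int64(172), np.int64(218)) [[0.43006273 0.00954079 0.066     ]]
```

View pics/w3.png

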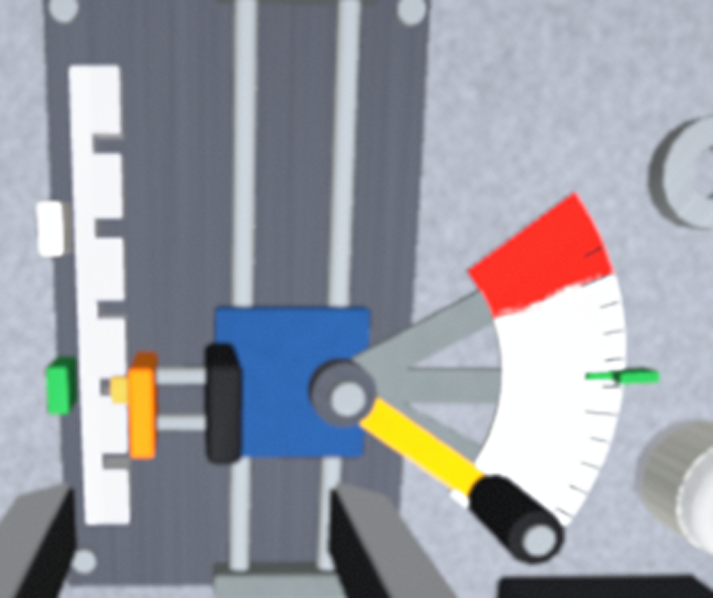

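Request:
{"api": "play_rows", "payload": {"rows": [[0,[3.5,-2,0],[0,0,0]],[0,[7,-4,0],[0,0,0]],[0,[10.5,-6,0],[0,0,0]],[0,[14.7,-8.1,0],[0,0,0]],[0,[14.7,-8.1,0],[0,0,0]],[0,[14.7,-8.1,0],[0,0,0]],[0,[14.7,-8.1,0],[0,0,0]],[0,[14.7,-8.1,0],[0,0,0]]]}}

```text
time: 14.52
tool_pos: [0.5956, -0.0696, 0.1698]
ee_rot: [-3.14, -0.001, 1.628]
wrist_force: [0.2, -0.0, 0.5]
width: 0.0119
```

```bash
python3 - <<'E'
from h import *
s=cam("wrist");o=get_obs();print(o["tool_pos"],o["ee_rot"],o["width"])
cv2.imwrite("pics/w4.png",s["pixels"][:,:,::-1])
p=[.4936,.0471,.0534]
def W(L): c,q=np.cos(p[2]),np.sin(p[2]); return [p[0]+c*L[0]-q*L[1],p[1]+q*L[0]+c*L[1],L[2]]
print("roller top pred",proj(s,[W([.02+.085*np.cos(.6),-.0345-.085*np.sin(.6),.099])]))
for l in("oil_bottle","shim_jar"):
  t=cam("top")
  for n,c in((t,"top"),):
    for d in silhouettes(c,l)[:1]: print(l,cyl(n,d["mask"],.027 if l[0]=="o" else .029,.155 if l[0]=="o" else .085,[.62,-.17]))
E
```

```text
[ 0.59576127 -0.06955955  0.17059989] [-3.14147988e+00 -3.13989634e-04  1.62772766e+00] 0.008078644377197486
roller top pred [[311.07566404 156.80535385]]
oil_bottle (array([ 0.61291738, -0.17138344]), np.float64(9.886930974340032))
shim_jar (array([ 0.71104089, -0.02305844]), np.float64(1.8217205321636811))
```

View pics/w4.png

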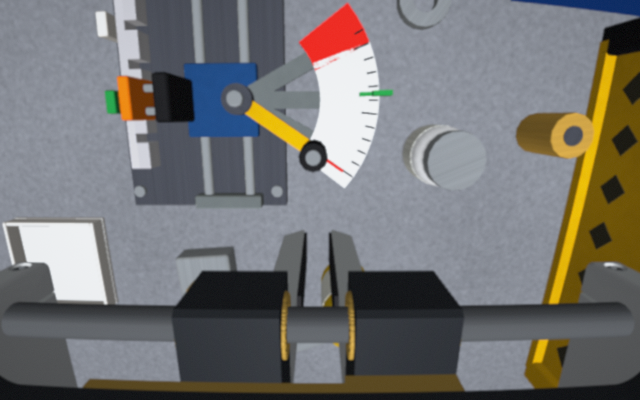

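Request:
{"api": "play_rows", "payload": {"rows": [[0,[0.4,0,-3],[0,0,0]],[0,[0.4,0,-6],[0,0,0]],[0,[0.4,0,-9],[0,0,0]],[0,[0.4,0,-10.5],[0,0,0]],[0,[0.4,0,-11],[0,0,0]],[0,[0.4,0,-11],[0,0,0]],[0,[0.4,0,-11],[0,0,0]],[0,[0.4,0,-11],[0,0,0]]]}}

```text
time: 15.43
tool_pos: [0.6024, -0.0708, 0.0629]
ee_rot: [3.137, 0.001, 1.627]
wrist_force: [-0.4, -0.3, 0.4]
width: 0.0005
```

Request:
{"api": "play_rows", "payload": {"rows": [[0,[-0.1,0.4,0],[0,0,0]],[0,[-0.1,0.9,0],[0,0,0]],[0,[-0.1,1.4,0],[0,0,0]],[0,[-0.1,1.6,0],[0,0,0]],[0,[-0.1,1.6,0],[0,0,0]]]}}

```text
time: 15.85
tool_pos: [0.6001, -0.0537, 0.0607]
ee_rot: [3.141, -0.0, 1.628]
wrist_force: [0.4, 0.3, -1.2]
width: 0.0004
```

Request:
{"api": "play_rows", "payload": {"rows": [[0,[0,0.2,0],[0,0,0]],[0,[0,0.2,0],[0,0,0]],[0,[0,0.2,0],[0,0,0]]]}}

```text
time: 16.1
tool_pos: [0.6, -0.0525, 0.0603]
ee_rot: [-3.142, 0.0, 1.627]
wrist_force: [0.1, 0.0, -0.4]
width: 0.0004
```

Request:
{"api": "play_rows", "payload": {"rows": [[0,[0,0.2,0],[0,0,0]],[0,[0,0.2,0],[0,0,0]],[0,[0,0.2,0],[0,0,0]]]}}

```text
time: 16.35
tool_pos: [0.6, -0.051, 0.0603]
ee_rot: [-3.142, 0.001, 1.627]
wrist_force: [0.2, -3.0, 0.4]
width: 0.0004
```

Request:
{"api": "play_rows", "payload": {"rows": [[0,[0,0.2,0],[0,0,0]],[0,[0,0.2,0],[0,0,0]],[0,[0,0.2,0],[0,0,0]]]}}

```text
time: 16.6
tool_pos: [0.6003, -0.0496, 0.0604]
ee_rot: [3.141, 0.002, 1.626]
wrist_force: [1.1, -3.7, -1.0]
width: 0.0003
```

Request:
{"api": "play_rows", "payload": {"rows": [[0,[0,0.6,0],[0,0,0]],[0,[-0.1,1.2,0],[0,0,0]],[0,[-0.1,1.8,0],[0,0,0]],[0,[-0.1,2.4,0],[0,0,0]],[0,[-0.2,3,0],[0,0,0]],[0,[-0.2,3.6,0],[0,0,0]],[0,[-0.2,4,0],[0,0,0]],[0,[-0.2,4,0],[0,0,0]]]}}

```text
time: 17.27
tool_pos: [0.6019, -0.0101, 0.0621]
ee_rot: [3.132, 0.004, 1.626]
wrist_force: [7.5, -6.4, -0.8]
width: 0.0005
```

Request:
{"api": "play_rows", "payload": {"rows": [[0,[0,0.3,0],[0,0,0]],[0,[0,0.5,0],[0,0,0]],[0,[0,0.5,0],[0,0,0]]]}}

```text
time: 17.52
tool_pos: [0.6019, -0.0055, 0.0622]
ee_rot: [3.132, 0.004, 1.626]
wrist_force: [8.1, -6.3, -1.9]
width: 0.0004
```

```bash
python3 - <<'E'
from h import *
o=get_obs();print(o["time"],o["tool_pos"],o["wrist_force"])
s=cam("side");w=cam("wrist");t=cam("top")
a=cv2.resize(s["pixels"][185:265,270:360],(540,480),interpolation=2)
b=cv2.resize(t["pixels"][140:200,295:375],(260,195),interpolation=2)
c=np.zeros((480,800,3),np.uint8);c[:,:540]=a;c[:195,540:]=b
c[200:363,540:]=cv2.resize(w["pixels"],(260,163))
cv2.imwrite("pics/push.png",c[:,:,::-1])
p=[.4936,.0471,.0534]
def W(L): c,q=np.cos(p[2]),np.sin(p[2]); return [p[0]+c*L[0]-q*L[1],p[1]+q*L[0]+c*L[1],L[2]]
for th in (.4,.5,.6,.642,.7):
  f=lambda r,z:[.02+r*np.cos(th-.6),-.0345+r*np.sin(th-.6),z]
  q=proj(s,[W(f(.118,.044)),W(f(.085,.099)),W(f(.118,.0365))]); print(th,q[:2].round(1).tolist(),((q-[270,185]+.5)*6).round().tolist())
E
```

```text
17.5167 [ 0.60194551 -0.0055115   0.0621563 ] [ 8.09941045 -6.25390256 -1.88759652]
0.4 [[295.2, 207.4], [305.9, 193.5]] [[154.0, 137.0], [219.0, 54.0], [155.0, 150.0]]
0.5 [[293.7, 210.3], [304.9, 195.5]] [[145.0, 155.0], [212.0, 66.0], [146.0, 167.0]]
0.6 [[292.6, 213.2], [304.2, 197.6]] [[139.0, 172.0], [208.0, 79.0], [140.0, 185.0]]
0.642 [[292.3, 214.5], [304.0, 198.5]] [[137.0, 180.0], [207.0, 84.0], [138.0, 193.0]]
0.7 [[292.0, 216.3], [303.8, 199.8]] [[135.0, 191.0], [206.0, 92.0], [136.0, 204.0]]
```

View pics/push.png

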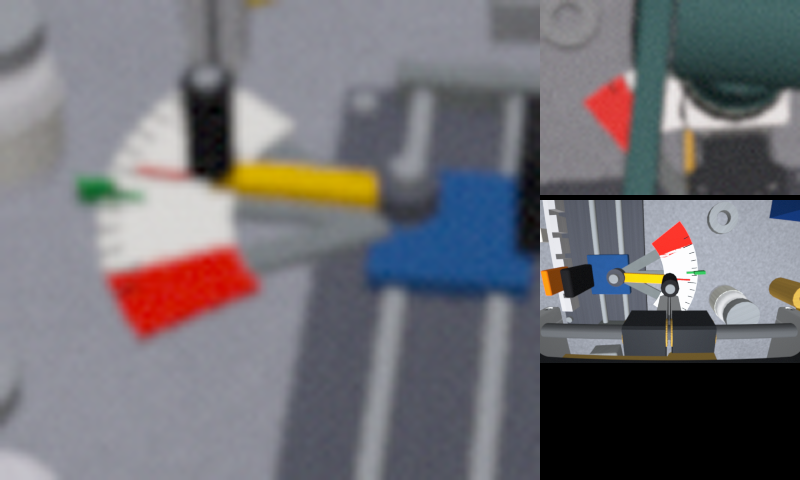

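```bash
cat > nd.py <<'E'
from h import *
p=[.4936,.0471,.0534]
def run():
    o=get_obs();print(o["time"],o["tool_pos"],o["wrist_force"])
    for cn in("wrist","side"):
        w=cam(cn); im=w["pixels"].astype(int); r,g,b=im[...,0],im[...,1],im[...,2]
        c,q=np.cos(p[2]),np.sin(p[2])
        for n,m,z in(("green",(g>r+40)&(g>b+30),.038),("red",(r>g+45)&(r>b+45)&(abs(g-b)<50),.044)):
            v,u=np.nonzero(m); 
            if len(u)==0: print(n,0); continue
            d=onz(w,np.c_[u,v],z)[:,:2]-p[:2]; U=np.c_[d@[c,q]-.02,d@[-q,c]+.0345]
            R=np.hypot(*U.T);A=np.arctan2(U[:,1],U[:,0])+.6
            k=(R>.09)&(R<.145)&(A>-.1)&(A<(1.3 if n=="green" else .93))
            print(cn,n,k.sum(),"ang med",np.median(A[k]).round(4),"r",R[k].min().round(3),R[k].max().round(3)," inner/outer",[np.median(A[k&(R<np.median(R[k]))]).round(3),np.median(A[k&(R>=np.median(R[k]))]).round(3)])
run()
E
python3 nd.py
```

```text
17.6667 [ 0.60190126 -0.00582762  0.06216455] [ 6.93954976 -6.45873931 -0.39952227]
wrist green 358 ang med 0.6486 r 0.115 0.145  inner/outer [np.float64(0.651), np.float64(0.646)]
wrist red 160 ang med 0.5623 r 0.098 0.12  inner/outer [np.float64(0.564), np.float64(0.562)]
side green 17 ang med 0.6445 r 0.129 0.143  inner/outer [np.float64(0.644), np.float64(0.646)]
side red 3 ang med 0.5868 r 0.11 0.115  inner/outer [np.float64(0.584), np.float64(0.588)]
```

Request:
{"api": "play_rows", "payload": {"rows": [[0,[0.1,0.2,0],[0,0,0]],[0,[0.1,0.4,0],[0,0,0]],[0,[0.1,0.6,0],[0,0,0]],[0,[0.1,0.65,0],[0,0,0]],[0,[0.1,0.65,0],[0,0,0]]]}}

```text
time: 18.18
tool_pos: [0.6025, 0.0008, 0.0621]
ee_rot: [3.133, 0.004, 1.626]
wrist_force: [6.2, -7.4, -0.4]
width: 0.0002
```

```bash
python3 nd.py
```

```text
18.1833 [0.60247269 0.00081731 0.06214028] [ 6.22469365 -7.39373313 -0.35057313]
wrist green 346 ang med 0.6487 r 0.115 0.145  inner/outer [np.float64(0.651), np.float64(0.643)]
wrist red 161 ang med 0.6376 r 0.097 0.12  inner/outer [np.float64(0.637), np.float64(0.638)]
side green 17 ang med 0.6445 r 0.129 0.143  inner/outer [np.float64(0.644), np.float64(0.646)]
side red 6 ang med 0.6564 r 0.098 0.116  inner/outer [np.float64(0.65), np.float64(0.657)]
```

Request:
{"api": "play_rows", "payload": {"rows": [[0,[0,0.02,0],[0,0,0]],[0,[0,0.02,0],[0,0,0]],[0,[0,0.02,0],[0,0,0]],[0,[0,0.02,0],[0,0,0]],[0,[0,0.02,0],[0,0,0]],[0,[0,0.02,0],[0,0,0]],[0,[0,0.02,0],[0,0,0]],[0,[0,0.02,0],[0,0,0]]]}}

```text
time: 18.95
tool_pos: [0.6025, 0.0008, 0.0621]
ee_rot: [3.133, 0.004, 1.625]
wrist_force: [6.2, -6.5, 0.5]
width: 0.0004
```

Request:
{"api": "play_rows", "payload": {"rows": [[0,[0,0,0],[0,0,0]],[0,[0,0,0],[0,0,0]],[0,[0,0,0],[0,0,0]],[0,[0,0,0],[0,0,0]],[0,[0,0,0],[0,0,0]],[0,[0,0,0],[0,0,0]],[0,[0,0,0],[0,0,0]],[0,[0,0,0],[0,0,0]]]}}

```text
time: 19.62
tool_pos: [0.6025, 0.0009, 0.0621]
ee_rot: [3.133, 0.004, 1.625]
wrist_force: [6.7, -6.2, -0.4]
width: 0.0007
```

```bash
python3 nd.py
```

```text
19.6167 [0.6024827  0.00086491 0.06212976] [ 6.69526748 -6.21297185 -0.40500533]
wrist green 346 ang med 0.6488 r 0.115 0.145  inner/outer [np.float64(0.652), np.float64(0.643)]
wrist red 163 ang med 0.6382 r 0.097 0.12  inner/outer [np.float64(0.638), np.float64(0.638)]
side green 17 ang med 0.6445 r 0.129 0.143  inner/outer [np.float64(0.644), np.float64(0.646)]
side red 4 ang med 0.6734 r 0.1 0.116  inner/outer [np.float64(0.689), np.float64(0.658)]
```

Request:
{"api": "play_rows", "payload": {"rows": [[0,[0,-0.8,0],[0,0,0]],[0,[0,-1.8,0],[0,0,0]],[0,[0,-2.8,0],[0,0,0]],[0,[0,-3.8,0],[0,0,0]],[0,[0,-4.8,0],[0,0,0]],[0,[0,-5.8,0],[0,0,0]],[0,[0,-6.8,0],[0,0,0]],[0,[0,-7.4,0],[0,0,0]]]}}

```text
time: 20.38
tool_pos: [0.5992, -0.0713, 0.0602]
ee_rot: [3.141, -0.001, 1.626]
wrist_force: [0.6, 0.9, -1.0]
width: 0.0001
```

Request:
{"api": "play_rows", "payload": {"rows": [[0,[0,0,0],[0,0,0]],[0,[0,0,4],[0,0,0]],[0,[0,0,8],[0,0,0]],[0,[0,0,12],[0,0,0]],[0,[-4,0,12],[0,0,0]],[0,[-8,0,12],[0,0,0]],[0,[-12,0,12],[0,0,0]],[0,[-12,0,12],[0,0,0]]]}}

```text
time: 21.05
tool_pos: [0.4724, -0.0691, 0.1793]
ee_rot: [-3.137, -0.002, 1.627]
wrist_force: [1.8, -0.4, -0.1]
width: 0.0008
```

Request:
{"api": "play_rows", "payload": {"rows": [[0,[-4,-4,0],[0,0,0]],[0,[-7,-7,0],[0,0,0]],[0,[-10,-10,0],[0,0,0]],[0,[-12,-14,0],[0,0,0]],[0,[-12,-18,0],[0,0,0]],[0,[-12,-18,0],[0,0,0]],[0,[-12,-18,0],[0,0,0]],[0,[-12,-18,0],[0,0,0]]]}}

```text
time: 21.72
tool_pos: [0.3593, -0.2509, 0.1803]
ee_rot: [3.141, -0.001, 1.625]
wrist_force: [1.2, 0.0, 0.6]
width: 0.0005
```

```bash
python3 - <<'E'
from h import *
a=cam("top");b=cam("side");o=get_obs();print(o["time"],o["tool_pos"],o["wrist_force"])
c=np.vstack([cv2.resize(a["pixels"][110:270,180:480],(750,400)),cv2.resize(b["pixels"][130:380,210:470],None,fx=.77,fy=.77)[:, :].repeat(1,0)[:192].copy() if 0 else np.zeros((1,750,3),np.uint8)])
d=cv2.resize(b["pixels"][120:380],(490,199),interpolation=3);e=np.zeros((199,750,3),np.uint8);e[:,:490]=d
cv2.imwrite("pics/fin.png",np.vstack([c,e])[:,:,::-1])
for l in("slug","oil_bottle","grease_can","shim_jar","spanner","bearing","die_block","gauge","tab_face","roller"):
  for d in silhouettes("top",l)[:1]: print(l,d["confidence"],[int(x) for x in d["point"][::-1]])
E
```

```text
21.8167 [ 0.35962047 -0.24982827  0.18042117] [ 0.7994917  -0.16332656 -0.17094237]
slug 0.83 [344, 91]
oil_bottle 0.68 [418, 159]
grease_can 0.7 [240, 166]
shim_jar 0.79 [357, 131]
spanner 0.63 [451, 186]
bearing 0.69 [306, 148]
die_block 0.64 [419, 223]
gauge 0.75 [207, 196]
tab_face 0.47 [332, 216]
roller 0.76 [350, 193]
```

View pics/fin.png

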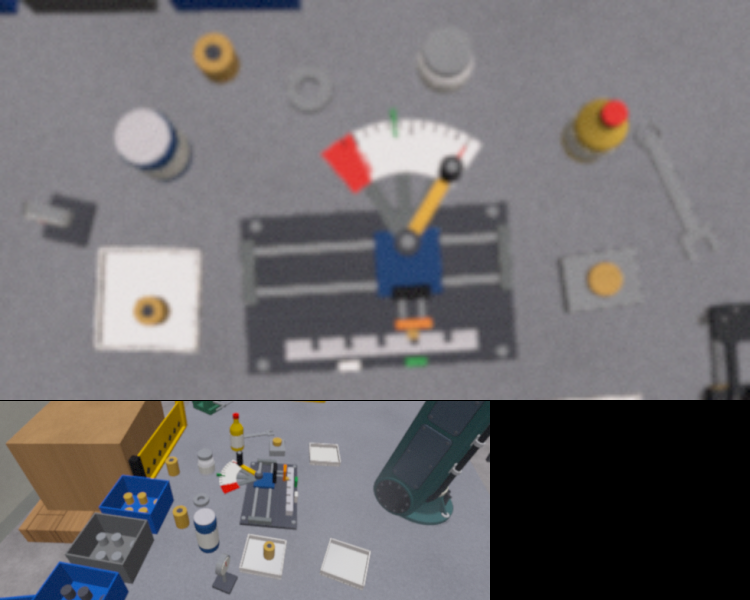

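All in place: the slug is upright in the tray, the carriage is latched at the green clip, the arm is back at rest and the bystanders are unmoved.

```bash
python3 -c "
from bench import *
print(close_job())"
```

```text
the job is handed in; nothing more can be done
None
```

The job is done and handed in at about 22 s of the 72 s allowed; no verdict was reported.

- **Slug:** I moved the brass slug from the scale into the tray farthest from the base. It stands upright there at about (0.448, 0.288).
- **Carriage:** I squeezed the tab, slid the carriage one notch to -y, where the green clip is, and let go. In the picture the pawl sits in that notch and the tab is out.
- **Spring check:** I pushed the roller until the needle stood at the green marker and held it about 1.4 s. The needle stopped well short of the red end, and the arm then went back to rest.
- **Last picture:** It shows the gripper clear of everything and the bystanders where they started.

The two cameras disagreed slightly during the hold. The wrist camera put the needle at 0.638 rad against the marker's 0.649. The side camera put it at 0.656 to 0.673 against 0.645, from only 4 to 6 needle pixels, so I relied on the wrist camera.

While pushing, the roller also dragged the fingers sideways with 6 to 8 N. That was harmless, and it stopped when I backed off.

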